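Slide the filled sauce bottle home under the capping head and start the capper

ROBOT

A 6-joint arm with a two-finger parallel gripper is mounted at the origin on the work surface. World frame = base frame: x ahead of the robot, y to its left, z up, the work surface at z = 0. Lengths are in mm, angles in rad, forces in N, time in s.
With the tool pointing down it reaches from about 225 to 725 mm from the base axis. Payload 3.1 kg.
Tool frame: the origin (TCP) lies at the very end of the fingers, on their centre line; the grasp point (between the pads) lies 19 mm behind it; z points along the fingers, x is the direction in which the jaws open and shut, and the axes are right-handed (so a half turn about z gives the same grasp; the last joint's range is limited). The gripper opens to 85 mm and grips with 20 to 120 N. Pads are 22 mm wide; open, the fingers measure 114 mm over their backs; the gripper's body (76 mm by 85 mm) begins 54 mm behind the grasp point. The pads swing forward as they close: fully open they stand 13 mm farther back than shut.
Start: joints at [-1.457, 0.048, 0.099, 1.622, 0, 1.443], TCP at [125.697, -509.723, 231.312] pointing down, gripper open.
Joint ranges: [-2.91, 2.91], [-0.99, 1.94], [-1.21, 1.42], [-2.12, 2.29], [-1.49, 1.47], [-3.14, 3.14]. Speed limits (rad/s): [2.79, 2.79, 3.14, 3.14, 3.14, 3.14].

INTERFACE

Orientations are given as a unit quaternion [x, y, z, w].
In Python, from station import readout, camera, calibration, job gives the robot as it stands. The module is installed in compiled form; this text tells all that it offers.
- The arm moves only by the tool play_rows, never from a script. Its argument "moves" is a list that holds one entry, the list of rows, each a list of 7 numbers: the turn, a rotation vector about the tool's x, y, z in degrees, then the shift along the tool's x, y, z in cm, then the opening, from 0 (shut) to 1 (fully open). In form: [[[ax, ay, az, tx, ty, tz, fingers], ...]]. A call has 1 to 5 rows; each row shifts and turns the commanded pose from where the row before left it, along the tool's axes as they then stand; what a row does not reach is not made up. A row lasts 1/10 s, in which the tool goes at most 50 mm and 8.59 degrees, less where a joint would pass 70% of its speed; a pose out of reach is approached as far as the arm can. A call is refused whole if a number of a shift passes 5 or a number of a turn 8.59, either way. A call with a gripper value outside its range is refused whole. The fingers move at their own pace and stop on an object; the grip force is fixed at half the most. Time passes only in rows, so rows that do not move let the fingers close. It gives the time, the measured TCP pose, the force and the opening at its end, in the units of the state.
- readout.read_state(): the state, without advancing time (a new reading comes with each control period).
- camera(name): name is "side" or "top"; returns (picture, depth): 384x512x3 uint8, red, green, blue; 384x512 float32, mm along the optical axis (not along the pixel's ray), 0 where there is no reading.
- calibration(name): a dict with "vertical_fov" (degrees; the focal length in pixels is half the picture's height over the tangent of half this angle, whatever the lens; pixels are square), "cx", "cy" (the principal point, pixels), "k1" (the pictures are not rectified: a ray, as slopes to the right and down, at radius r is drawn at 1 + k1 r^2 times it, then the intrinsics apply), "R" (3x3) and "t" (3): a world point X has camera coordinates R X + t. Camera axes: x right, y down, z forward; pixel columns grow to the right and rows downward; lengths in mm; the calibration is good to about 2 mm. A picture is of the moment at which its call begins. calibration takes no time and is no camera call.
- job.close_job(): hands the job in, once; it reports no verdict.
The state is a dict: "t": time; "joint_pos": joint angles; "qd": joint speeds; "effort": joint torques, N m; "eef_pos": TCP position; "orientation": TCP orientation; "contact_force": force on the tool from outside, world axes, zero at the start; "wrist_torque": the same for the moment, N m; "gripper_width": opening from 0.0 (shut) to 1.0 (fully open).
Only numpy, scipy, OpenCV 4.12 (cv2) and the standard library are available. Lean on these libraries where they do the work, as an engineer would, in place of code of your own. Each camera call takes 0.05 s, during which the arm holds its last target.

TASK

Push the red sauce bottle along the steel worktop, low on its body with your fingers (touch it only below the top edge of its label), so that it slides upright, never gripped, tipped or lifted, until it sits fully home against both pads of the white V yoke under the capping head. Then press the green start button on the machine's console right down and let it go, leaving the bottle standing home in the yoke. Do not start the machine before the bottle is home, and leave the vinegar bottle, the jar and the tub of caps undisturbed.

Things in the scene. Friction and masses are not known exactly. Their poses are not given: they have to be found in the camera images.
- sauce: The job: loose filled bottle, red, white cap, paper label 28 to 110 mm up with two green lines. 235 mm tall, 0.5 to 0.8 kg, round, 58 mm diameter up to 145 mm, above that narrowing to a 33 mm cap. Origin: centre of underside; z up its axis. Friction on the wet steel 0.3 to 0.46: pushed level below 55 mm it slides, much higher it tips.
- sauce_top: The upper part of the same bottle, rigidly one with it: all above the label's top edge (upper body, shoulder, neck, cap), not to be touched. Origin: on the bottle's axis, 110 mm above its underside; z up.
- capper: Capping machine bolted to the worktop. Origin: on the worktop, where the centre of the bottle's underside is when it is fully home (the target). x: level, from the open mouth of the yoke into the machine, the way the bottle comes in; y: level, to the left of that, console side; z up. Column 42 mm thick at x = 145 mm, on a flange of 62 mm radius.
- yoke (a point): Inner corner of the V yoke, 41 mm in x from the capper's origin, 38 mm above the worktop; axes as the capper's. Two white upright pads, 10 to 66 mm above the worktop, run from here at 45 degrees either side of its -x axis (a 90 degree V, open to -x), each 29 mm from the home axis; they end about 50 mm either side of the x axis.
- chuck (a point): Centre of the lower edge of the chuck, straight above the home position, 255 mm over the worktop, 46 mm wide; axes as the capper's. Above it, from 310 mm up, the white gearbox covers x -33 to 103 mm and y -42 to 42 mm from here.
- start_top (a point): Centre of the top of the green start button (34 mm diameter, dark housing 50 mm), 82 mm above the worktop when not pressed; moves down with it. Pressed straight down. It stands in the middle of a grey console, 80 mm in the capper's x by 100 mm in y, 60 mm high. An 18 mm tube, axis 30 to 45 mm up, runs from the console along +x, then along -y to the column.
- start (a joint): Travel of the start button: 0 released, 0.006 m fully down. A spring pushes it back up; it begins to move at about 2 N and takes 6 N to go fully down.
- vinegar: Bystander: loose amber vinegar bottle with a black cap, 60 mm in diameter, 253 mm tall. Origin: centre of its underside, z up.
- pickles: Bystander: loose green glass jar with a green lid, 72 mm in diameter, 110 mm tall. Origin: centre of its underside, z up.
- cap_tub: Bystander: loose open steel tub of white caps, 100 mm in diameter at the rim, 60 mm high. Origin: centre of its underside, z up.

How it is judged (in metres and radians):
On the way, in this order (a step that is already met when the one before it is completed fails the run):
1. the bottle has been slid home into the V yoke and stands upright and still (horizontal distance between sauce and capper below 0.005 m and angle between sauce's own z axis and vertical below 0.04 rad and linear speed of sauce below 0.01 m/s), for 0.2 s.
2. the start button is pressed down while the bottle stands home (value of joint start above 0.0045 m and horizontal distance between sauce and capper below 0.005 m), for 0.05 s.
At the end, for the whole second after the job is handed in: The bottle stands upright (within 0.04 rad) and still on the worktop, its axis within 5 mm of the fully home position in the yoke; the start button has been pressed (at least 4.5 of its 6 mm) after the bottle was home and is released; the three bystanders are within 15 mm of where they stood (all of step 1 and height (world z) of sauce below 0.004 m and value of joint start below 0.0015 m and distance of each of vinegar, pickles, cap_tub from where it was at the start of the episode below 0.015 m); the robot touches nothing.
It fails at once if the sauce bottle tips by more than 0.17 rad (10 degrees) (angle between sauce's own z axis and vertical above 0.17 rad).
It fails at once if the sauce bottle is lifted off the worktop, or gripped (taken in between the fingers instead of pushed with their tips or outsides) (height (world z) of sauce above 0.01 m or (horizontal distance between the grasp point and sauce below 0.02 m and height (world z) of the grasp point below 0.245 m)).
It fails at once if the robot touches the sauce bottle above the top edge of its label (contact force between any of the fingers, the arm and sauce_top above 0.5 N).
It fails at once if the start button is pressed before the bottle is home (value of joint start above 0.003 m and horizontal distance between sauce and capper above 0.008 m).
It fails at once if a bystander is pushed, knocked or lifted (distance of any of vinegar, pickles, cap_tub from where it was at the start of the episode above 0.02 m or angle between any of vinegar, pickles, cap_tub's own z axis and vertical above 0.2 rad).
It also fails if it takes over 61 s, if anything falls off the work surface, if the arm or the gripper's body presses on something with over 40 N, if the wrist force passes 120 N, or if a joint passes its speed limit or range.

## Working session

There is one attempt and no reset: what is moved stays moved. The work goes in short steps, Python scripts to look and compute and a tool call to move; the robot and the scene stay as the last step left them, time stands still between calls to the robot, and variables do not carry over. Pictures are saved under pics/ and viewed, and the job is handed in when it is done.

Besides the shell and the picture viewer there is one more tool, called by a JSON object that holds its "fn" and its "kwargs". play_rows: Moves the arm, as the interface text tells. Its arguments: {"type":"object","properties":{"moves":{"type":"array"}},"required":["moves"]}

```bash
mkdir -p pics; ls; python3 - <<'E'
from station import readout,camera,calibration
import cv2,numpy as np
s=readout.read_state();print(s)
for n in("side","top"):
    p,d=camera(n);np.savez(f"{n}0.npz",p=p,d=d);cv2.imwrite(f"pics/{n}0.png",p[:,:,::-1]);print(n,calibration(n))
E
```

```text
pics
{'t': 0.0, 'joint_pos': array([-1.45680658e+00,  4.87372242e-02,  9.76167891e-02,  1.62194857e+00,
        4.13974340e-06,  1.44302423e+00]), 'qd': array([ 0.00111205,  0.00122948,  0.00099804,  0.00085561,  0.00069026,
       -0.00084505]), 'effort': array([ 9.77479499e-05, -3.38779020e+01,  3.20016003e+01,  2.01115699e-02,
       -1.62803735e-05,  2.42009868e-06]), 'eef_pos': array([ 125.62884027, -509.14962416,  230.13364625]), 'orientation': array([ 0.78721407, -0.61667878, -0.00079648, -0.00081048]), 'contact_force': array([-0.4534834 ,  0.34604262, -0.71816451]), 'wrist_torque': array([ 0.01466321, -0.00063074, -0.02497092]), 'gripper_width': 1.000989980892201}
side {'vertical_fov': 47.85722702710609, 'cx': 255.55239467510503, 'cy': 199.55777146056565, 'k1': -0.06094743348494139, 'R': array([[-0.75059392, -0.66053038,  0.01756088],
       [-0.49803132,  0.54807229, -0.67199819],
       [ 0.43425059, -0.51314362, -0.74034455]]), 't': array([421.4965777 , 415.40939822, 964.5460618 ])}
top {'vertical_fov': 56.27366254199863, 'cx': 252.61612531450498, 'cy': 196.70277272624247, 'k1': 0.0029768298966592627, 'R': array([[ 0.02167582, -0.99956247,  0.02012522],
       [-0.99756172, -0.02295937, -0.06590515],
       [ 0.06633837, -0.0186476 , -0.99762292]]), 't': array([-24.15440824, 572.23842448, 865.53582643])}
```

View pics/side0.png

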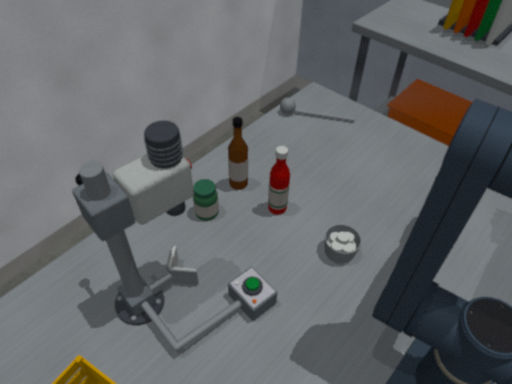

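View pics/top0.png

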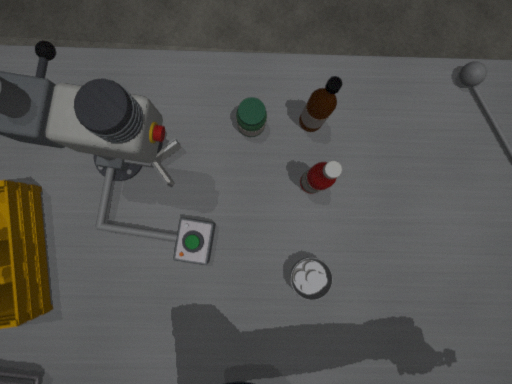

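The side view shows the sauce bottle at (279,190), vinegar (238,155), jar (205,195), tub (342,242), button (253,286) and yoke (180,268). In the top view the sauce base is at about (313,183), the button at (193,241) and the yoke at (170,165).

```bash
cat > h.py <<'E'
import numpy as np,cv2
from station import calibration
def K(n):
    c=calibration(n);f=192/np.tan(np.radians(c['vertical_fov']/2));return c,f
def slopes(n,uv):
    c,f=K(n);uv=np.asarray(uv,float).reshape(-1,2)
    d=(uv-[c['cx'],c['cy']])/f;s=d.copy()
    for _ in range(20): s=d/(1+c['k1']*(s**2).sum(1,keepdims=True))
    return s
def cloud(n,d):
    c,f=K(n);h,w=d.shape;v,u=np.mgrid[:h,:w]
    s=slopes(n,np.stack([u.ravel(),v.ravel()],1));z=d.ravel().astype(float)
    P=np.c_[s*z[:,None],z]-c['t'];P=(P@c['R']).reshape(h,w,3);P[d<=0]=np.nan;return P
def onplane(n,uv,z):
    c,f=K(n);s=slopes(n,uv);r=np.c_[s,np.ones(len(s))]@c['R'];o=-c['R'].T@c['t']
    return o+r*((z-o[2])/r[:,2])[:,None]
def proj(n,X):
    c,f=K(n);p=np.asarray(X,float).reshape(-1,3)@c['R'].T+c['t'];s=p[:,:2]/p[:,2:]
    return s*(1+c['k1']*(s**2).sum(1,keepdims=True))*f+[c['cx'],c['cy']]
def circ(P,r=None):
    # least-squares circle of xy points
    from scipy.optimize import least_squares
    P=P[:,:2];m=P.mean(0)
    if r is None:
        q=least_squares(lambda q:np.hypot(*(P-q[:2]).T)-q[2],[*m,30],loss='soft_l1');return q.x
    return least_squares(lambda q:np.hypot(*(P-q[:2]).T)-r,m,loss='soft_l1').x
E
python3 - <<'E'
from h import *
C={}
for n in("side","top"):
    z=np.load(n+"0.npz");p=z['p'];P=cloud(n,z['d']);C[n]=P
    hsv=cv2.cvtColor(p,cv2.COLOR_RGB2HSV);H,S,V=cv2.split(hsv)
    print(n,'table z',[np.round(P[v,u],1) for u,v in ([(330,180),(270,330)] if n=='side' else [(400,250),(260,220)])])
    ms={'red':((H<6)|(H>174))&(S>180)&(V>60),'green':(H>50)&(H<90)&(S>100),'brown':(H>5)&(H<18)&(S>120)&(V<140)}
    for k,m in ms.items():
        nn,l,st,ce=cv2.connectedComponentsWithStats(m.astype(np.uint8))
        for i in range(1,nn):
            if st[i,4]<40: continue
            Q=P[l==i];Q=Q[~np.isnan(Q[:,0])]
            if len(Q)<10: continue
            print(n,k,st[i],ce[i].round(),np.median(Q,0).round(1),Q[:,2].min().round(),Q[:,2].max().round())
E
```

```text
side table z [array([ 563.1, -367.5,   -4.4]), array([374.4, 159.5,  -1.2])]
side red [465   0  23  36 368] [476.  16.] [  530.5 -1261.4   259.1] 182.0 332.0
side red [271 160  18  29 426] [280. 175.] [ 601.4 -141.1  156.4] 111.0 205.0
side red [269 207  16   7  54] [276. 211.] [ 598.1 -133.5   13.9] 4.0 25.0
side green [475   0  27  41 441] [488.  19.] [  485.7 -1262.2   261.8] 176.0 347.0
side green [194 180  23  26 496] [205. 193.] [746.8   8.1 105.4] 62.0 113.0
side green [245 277  15  14 158] [252. 284.] [462.2 128.   79.1] 67.0 83.0
side brown [454   0  23  33 384] [464.  15.] [  575.4 -1259.7   249.4] 170.0 325.0
side brown [ 388   79   84   66 3177] [429. 110.] [  583.3 -1279.4  -225.9] -298.0 653.0
side brown [229 127  18  36 454] [237. 147.] [ 759.9 -141.6  159.6] 114.0 234.0
side brown [230 180  17   9 110] [238. 184.] [ 751.8 -131.7   19.6] 4.0 37.0
top table z [array([ 448.3, -384.5,    0.9]), array([515.8, -31.3,   4.7])]
top red [153 125  11  16 130] [158. 133.] [640.3 137.6 376.8] 365.0 381.0
top red [309 163  26  26 324] [319. 177.] [ 602.6 -143.3  168.8] 136.0 194.0
top green [237  98  29  32 623] [251. 112.] [755.7  -3.1 111.6] 79.0 116.0
top green [185 235  15  14 169] [192. 242.] [463.1 124.5  83.8] 74.0 89.0
top brown [307  89  29  30 644] [321. 104.] [ 759.7 -145.2  168.8] 121.0 238.0
top brown [300 117  17  14  50] [306. 126.] [ 748.1 -136.8   24. ] 8.0 37.0
```

```bash
python3 - <<'E'
from h import *
imgs=[]
for n in("side","top"):
    z=np.load(n+"0.npz");p=z['p'];P=cloud(n,z['d'])
    def sel(cx,cy,R,z0,z1):
        m=(np.hypot(P[...,0]-cx,P[...,1]-cy)<R)&(P[...,2]>z0)&(P[...,2]<z1);return P[m]
    for k,c,r,z0,z1 in [('sauce',(608,-140),29,20,135),('vin',(770,-145),30,20,135),('jar',(755,0),36,20,90),('tub',(460,-150),50,50,70)]:
        Q=sel(*c,60 if k!='tub' else 90,z0,z1)
        if len(Q)>20: print(n,k,len(Q),circ(Q,r).round(1),circ(Q).round(1))
    # yoke
    m=(P[...,2]>50)&(P[...,2]<80)&(P[...,0]>540)&(P[...,0]<720)&(P[...,1]>60)&(P[...,1]<240)
    print(n,'yoke px',m.sum(),np.nanmin(P[m],0).round(),np.nanmax(P[m],0).round())
    # console top z~60
    m2=(P[...,2]>54)&(P[...,2]<67)&(np.hypot(P[...,0]-462,P[...,1]-126)<85)
    pts=P[m2][:,:2].astype(np.float32);print(n,'console',cv2.minAreaRect(pts))
    o=p.copy();o[m]=[255,0,255];o[m2]=[0,255,255]
    crop=o[210:330,100:300] if n=='side' else o[100:280,60:300]
    imgs.append(cv2.resize(crop,None,fx=3,fy=3,interpolation=0))
    crop=p[210:330,100:300] if n=='side' else p[100:280,60:300]
    cv2.imwrite(f'pics/{n}_raw1.png',cv2.resize(crop,None,fx=3,fy=3,interpolation=2)[:,:,::-1])
    cv2.imwrite(f'pics/{n}_m1.png',imgs[-1][:,:,::-1])
E
```

```text
side sauce 549 [ 613.9 -157. ] [ 614.  -157.2   29.2]
side vin 532 [ 771.7 -154.3] [ 771.4 -154.    29.6]
side jar 456 [761.   -3.2] [760.3  -2.6  35.2]
side tub 236 [ 432.5 -144.5] [ 406.5 -155.4   29.6]
side yoke px 346 [593. 172.  50.] [703. 240.  71.]
side console ((462.940185546875, 126.98597717285156), (81.02279663085938, 100.70756530761719), 82.56402587890625)
top sauce 227 [ 614.5 -156.7] [ 614.7 -156.9   29.2]
top vin 396 [ 772.4 -154. ] [ 772.5 -154.1   30.1]
top jar 309 [761.4  -2.5] [759.5  -2.4  34.4]
top tub 450 [ 431.9 -152.3] [ 408.1 -151.1   30.9]
top yoke px 349 [594. 170.  50.] [702. 240.  74.]
top console ((464.34539794921875, 125.68217468261719), (80.36678314208984, 99.84733581542969), 82.12077331542969)
```

View pics/top_raw1.png

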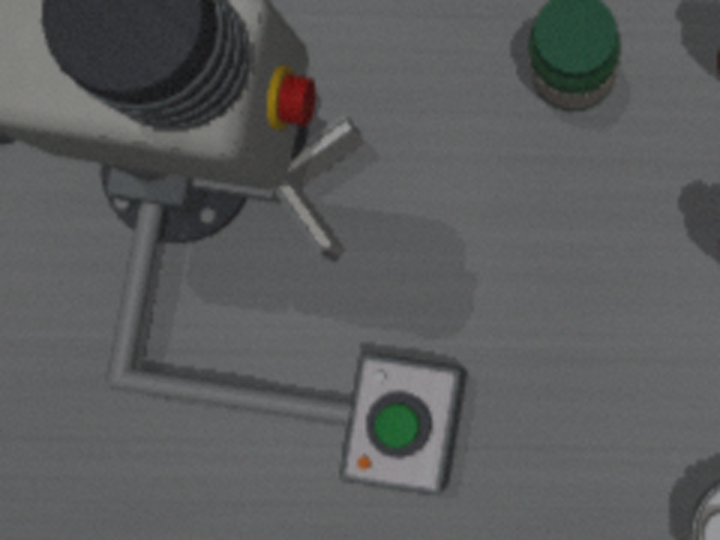

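View pics/side_raw1.png

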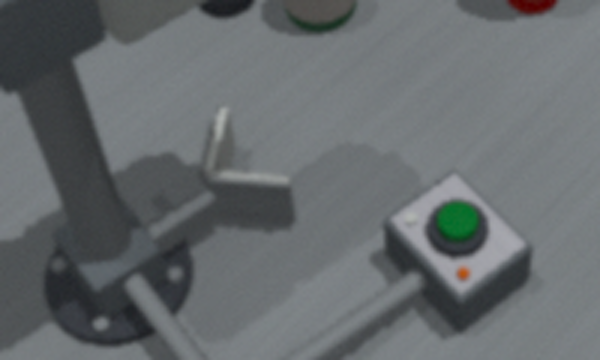

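View pics/top_m1.png

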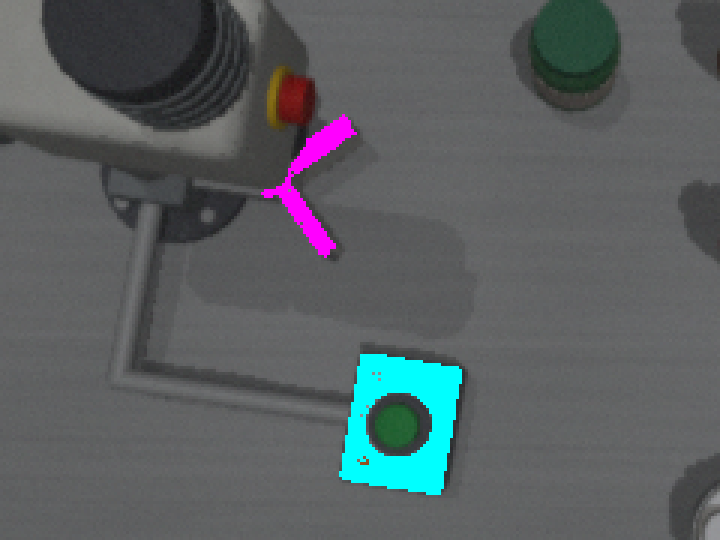

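```bash
python3 - <<'E'
from h import *
a=np.radians(82.3);ex=np.array([np.cos(a),np.sin(a)]);ey=np.array([-ex[1],ex[0]])
# pad inner normals: u1=(ex+ey)/√2 , u2=(ex-ey)/√2 ; home+29u on face
u1=(ex+ey)/2**.5;u2=(ex-ey)/2**.5
for n in("side","top"):
    z=np.load(n+"0.npz");P=cloud(n,z['d'])
    m=(P[...,2]>14)&(P[...,2]<74)&(P[...,0]>580)&(P[...,0]<715)&(P[...,1]>165)&(P[...,1]<240)
    Q=P[m];
    a1=Q[:,:2]@u1;a2=Q[:,:2]@u2
    top=Q[:,2]>58
    # histograms of a1, a2
    for nm,aa in(('a1(console side pad)',a1),('a2',a2)):
        h,e=np.histogram(aa,bins=np.arange(np.floor(aa.min()),aa.max()+2,2));print(n,nm,[(int(x),int(y)) for x,y in zip(e,h) if y>3])
        h,e=np.histogram(aa[top],bins=np.arange(np.floor(aa.min()),aa.max()+2,2));print(n,nm,'TOP',[(int(x),int(y)) for x,y in zip(e,h) if y>3])
    d=z['d']
    g=P[(np.hypot(P[...,0]-463,P[...,1]-126)<17)&(P[...,2]>76)];print('button',g.mean(0),len(g))
    m=(P[...,2]>300)&(P[...,0]>540)&(P[...,0]<760)&(P[...,1]>90)
    print('gearbox',np.nanmin(P[m],0).round(),np.nanmax(P[m],0).round())
E
```

```text
side a1(console side pad) [(-284, 6), (-282, 5), (-280, 8), (-278, 5), (-276, 6), (-274, 5), (-272, 7), (-270, 6), (-268, 6), (-266, 7), (-264, 9), (-260, 7), (-258, 5), (-256, 10), (-252, 5), (-250, 7), (-248, 8), (-246, 8), (-244, 4), (-240, 6), (-238, 7), (-236, 4), (-234, 4), (-232, 6), (-228, 5), (-224, 5), (-222, 8), (-220, 22), (-218, 26), (-216, 20), (-214, 15), (-212, 20), (-210, 135), (-208, 155), (-206, 28), (-202, 7), (-200, 6), (-198, 4)]
side a1(console side pad) TOP [(-282, 5), (-280, 4), (-272, 4), (-270, 4), (-268, 4), (-266, 4), (-264, 5), (-258, 4), (-256, 5), (-248, 6), (-246, 4), (-240, 5), (-238, 4), (-236, 4), (-232, 5), (-228, 4), (-224, 5), (-222, 5), (-220, 13), (-218, 23), (-216, 15), (-214, 11), (-212, 15), (-210, 36), (-208, 31), (-206, 4)]
side a2 [(587, 11), (589, 10), (591, 12), (593, 13), (595, 11), (597, 12), (599, 11), (601, 8), (603, 13), (605, 11), (607, 11), (609, 13), (611, 13), (613, 10), (615, 10), (617, 9), (619, 14), (621, 11), (623, 11), (625, 12), (627, 10), (629, 10), (631, 11), (633, 13), (635, 10), (637, 9), (639, 12), (641, 13), (643, 
[... 1622 characters left out ...]
, (617, 6), (619, 8), (621, 5), (623, 6), (625, 7), (627, 5), (629, 7), (631, 8), (633, 6), (635, 8), (637, 6), (639, 5), (641, 6), (643, 6), (645, 6), (647, 5), (649, 9), (651, 9), (653, 156), (655, 47), (657, 20), (659, 24), (661, 25), (663, 13), (665, 9)]
top a2 TOP [(589, 6), (593, 6), (595, 6), (597, 4), (599, 4), (601, 4), (603, 8), (605, 4), (607, 5), (609, 4), (611, 5), (615, 5), (617, 5), (619, 6), (621, 4), (623, 5), (625, 6), (627, 4), (629, 5), (631, 5), (633, 5), (635, 7), (637, 5), (643, 5), (645, 5), (647, 5), (653, 34), (655, 24), (657, 19), (659, 23), (661, 20), (663, 13), (665, 9)]
button [463.84479834 125.20522501  83.70123212] 168
gearbox [603. 131. 321.] [760. 362. 484.]
```

```bash
python3 - <<'E'
from h import *
P=cloud('top',np.load('top0.npz')['d'])
m=(P[...,2]>40)&(P[...,2]<72)&(np.hypot(P[...,0]-420,P[...,1]+151)<75)
print(cv2.minEnclosingCircle(P[m][:,:2].astype(np.float32)),m.sum())
E
```

```text
((383.58624267578125, -150.63999938964844), 49.57463073730469) 894
```

{"fn": "play_rows", "kwargs": {"moves": [[[0,0,-8.0,0,0,0,0.4],[0,0,-8.0,0,0,0,0.4],[0,0,-8.0,0,0,0,0.4],[0,0,-8.0,0,0,0,0.4],[0,0,-8.0,0,0,0,0.4]]]}}

```text
t: 0.6
eef_pos: [125.6, -509.4, 230.6]
orientation: [0.952, -0.307, -0.0, -0.001]
contact_force: [-0.1, -0.7, 0.4]
gripper_width: 0.403
```

{"fn": "play_rows", "kwargs": {"moves": [[[0,0,-7.6,0,0,0,0.4],[0,0,-7.6,0,0,0,0.4],[0,0,-7.6,0,0,0,0.4],[0,0,-7.6,0,0,0,0.4],[0,0,0,3.5,-2.3,0,0.4]]]}}

```text
t: 1.1
eef_pos: [160.1, -491.8, 230.1]
orientation: [0.999, -0.052, -0.001, -0.0]
contact_force: [0.4, 0.5, 0.0]
gripper_width: 0.399
```

{"fn": "play_rows", "kwargs": {"moves": [[[0,0,0,3.8,-2.5,0,0.4],[0,0,0,3.8,-2.5,0,0.4],[0,0,0,3.8,-2.5,0,0.4],[0,0,0,3.8,-2.5,0,0.4],[0,0,0,3.8,-2.5,0,0.4]]]}}

```text
t: 1.6
eef_pos: [365.6, -383.7, 230.7]
orientation: [0.999, -0.05, -0.0, -0.0]
contact_force: [0.2, -1.3, 0.4]
gripper_width: 0.398
```

{"fn": "play_rows", "kwargs": {"moves": [[[0,0,0,3.8,-2.5,0,0.4],[0,0,0,3.8,-2.5,0,0.4],[0,0,0,3.8,-2.5,0,0.4],[0,0,0,3.8,-2.5,0,0.4],[0,0,0,3.8,-2.5,0,0.4]]]}}

```text
t: 2.1
eef_pos: [567.2, -278.3, 230.6]
orientation: [0.999, -0.05, -0.0, -0.0]
contact_force: [0.4, -0.9, -0.4]
gripper_width: 0.399
```

{"fn": "play_rows", "kwargs": {"moves": [[[8.5,0,0,0,0,0,0.4],[8.5,0,0,0,0,0,0.4],[8.5,0,0,0,0,0,0.4],[8.5,0,0,0,0,0,0.4],[8.5,0,0,0,0,0,0.4]]]}}

```text
t: 2.6
eef_pos: [566.2, -280.1, 232.1]
orientation: [0.93, -0.047, 0.019, -0.364]
contact_force: [0.7, 1.1, -0.8]
gripper_width: 0.398
```

```bash
python3 - <<'E'
from station import readout
s=readout.read_state();print(s['joint_pos'],s['eef_pos'])
E
```

```text
[-0.82736391  0.8552159   0.97308706  2.23800639  0.53351149  0.68986304] [ 566.18929535 -280.06196638  232.12582532]
```

{"fn": "play_rows", "kwargs": {"moves": [[[0,0,0,0.7,2.1,3.7,0.4],[0,0,0,0.7,2.1,3.7,0.4],[0,0,0,0.7,2.1,3.7,0.4],[0,0,0,0.7,2.1,3.7,0.4]]]}}

```text
t: 3.0
eef_pos: [597.5, -244.3, 62.5]
orientation: [0.931, -0.047, 0.018, -0.362]
contact_force: [0.4, 0.1, -0.1]
gripper_width: 0.395
```

```bash
python3 - <<'E'
from station import readout,camera
import cv2,numpy as np
s=readout.read_state();print(s['joint_pos'],s['eef_pos'])
for n in("side","top"):
    p,d=camera(n);np.savez(f"{n}1.npz",p=p,d=d);cv2.imwrite(f"pics/{n}1.png",p[:,:,::-1])
E
```

```text
[-0.76092899  0.84889548  0.63096779  1.8662013   0.56276178  0.75961157] [ 597.53554323 -244.32219379   62.53934544]
```

View pics/side1.png

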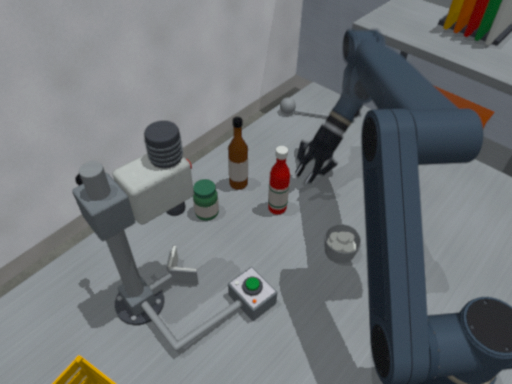

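View pics/top1.png

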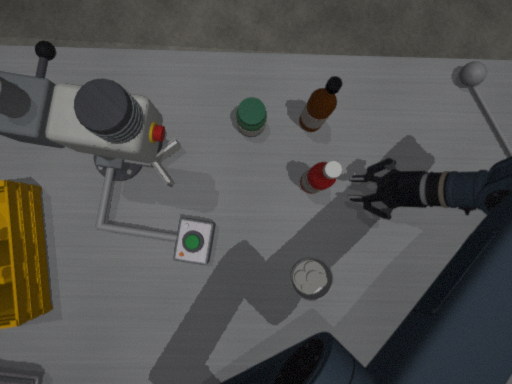

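The gripper (top view at 375,190) lies behind the bottle base (310,183), pointing along the push line. I'll check the actual fingertip gap and position.

```bash
python3 - <<'E'
from h import *
from scipy.spatial.transform import Rotation as R
o=R.from_quat([0.931,-0.047,0.018,-0.362]);t=np.array([597.5,-244.3,62.5])
for n in('side','top'):
    P=cloud(n,np.load(n+'1.npz')['d']);Q=P[(np.linalg.norm(P-t,axis=-1)<75)&(P[...,2]>35)]
    L=o.inv().apply(Q-t)
    for z0 in range(-60,12,8):
        q=L[(L[:,2]>=z0)&(L[:,2]<z0+8)]
        if len(q)<3: continue
        a=q[q[:,0]<0];b=q[q[:,0]>=0]
        f=lambda q:(len(q),q[:,:2].min(0).round().tolist(),q[:,:2].max(0).round().tolist()) if len(q) else None
        print(n,z0,f(a),f(b))
E
```

```text
side -60 (32, [-51.0, -14.0], [-19.0, 10.0]) (36, [15.0, -18.0], [46.0, 13.0])
side -52 (33, [-50.0, -16.0], [-17.0, 14.0]) (33, [16.0, -17.0], [50.0, 12.0])
side -44 (15, [-37.0, -15.0], [-19.0, -1.0]) (19, [16.0, -14.0], [35.0, 12.0])
side -36 (20, [-32.0, -16.0], [-16.0, 7.0]) (18, [15.0, -13.0], [29.0, 11.0])
side -28 (18, [-33.0, -12.0], [-17.0, 11.0]) (17, [15.0, -12.0], [30.0, 8.0])
side -20 (18, [-31.0, -12.0], [-17.0, 7.0]) (17, [14.0, -12.0], [29.0, 5.0])
side -12 (13, [-31.0, -13.0], [-18.0, 7.0]) (15, [15.0, -13.0], [28.0, 13.0])
side -4 (9, [-26.0, -12.0], [-18.0, 6.0]) (9, [16.0, -15.0], [23.0, 7.0])
top -60 (34, [-52.0, -16.0], [-16.0, 21.0]) (39, [13.0, -18.0], [50.0, 11.0])
top -52 (62, [-52.0, -14.0], [-18.0, 10.0]) (71, [14.0, -13.0], [50.0, 15.0])
top -44 (38, [-48.0, -14.0], [-21.0, -6.0]) (40, [16.0, -13.0], [45.0, 11.0])
top -36 (20, [-39.0, -11.0], [-19.0, -4.0]) (19, [15.0, -12.0], [35.0, 9.0])
top -28 (21, [-32.0, -12.0], [-19.0, -4.0]) (20, [15.0, -12.0], [28.0, 3.0])
top -20 (20, [-32.0, -12.0], [-19.0, -2.0]) (26, [15.0, -12.0], [28.0, 5.0])
top -12 (23, [-32.0, -12.0], [-19.0, 5.0]) (19, [15.0, -13.0], [29.0, 0.0])
top -4 (12, [-31.0, -11.0], [-20.0, -5.0]) (17, [15.0, -11.0], [28.0, 2.0])
top 4 (3, [-26.0, -10.0], [-20.0, -0.0]) (3, [15.0, -9.0], [18.0, 2.0])
```

{"fn": "play_rows", "kwargs": {"moves": [[[0,0,0,0.45,1.15,1.5,0.4],[0,0,0,0.45,1.15,1.5,0.4],[0,0,0,0,-1.1,1.0,0.4],[0,0,0,0,-1.1,1.0,0.4],[0,0,0,0,0,0,0.4]]]}}

```text
t: 3.6
eef_pos: [610.8, -211.9, 29.0]
orientation: [0.931, -0.046, 0.019, -0.362]
contact_force: [-0.1, 0.4, -0.0]
gripper_width: 0.396
```

{"fn": "play_rows", "kwargs": {"moves": [[[0,0,0,0,-0.2,0.6,0.4],[0,0,0,0,-0.37,0.34,0.4],[0,0,0,0,-0.37,0.34,0.4],[0,0,0,0,-0.37,0.34,0.4],[0,0,0,0,-0.37,0.34,0.4]]]}}

```text
t: 4.1
eef_pos: [612.5, -186.9, 24.8]
orientation: [0.931, -0.047, 0.018, -0.362]
contact_force: [0.5, -1.6, 0.3]
gripper_width: 0.397
```

{"fn": "play_rows", "kwargs": {"moves": [[[0,0,0,0,-0.37,0.34,0.4],[0,0,0,0,-0.37,0.34,0.4],[0,0,0,0,-0.37,0.34,0.4],[0,0,0,0,-0.37,0.34,0.4],[0,0,0,0,-0.37,0.34,0.4]]]}}

```text
t: 4.6
eef_pos: [615.0, -161.8, 24.8]
orientation: [0.931, -0.047, 0.018, -0.362]
contact_force: [0.2, -2.6, 0.4]
gripper_width: 0.399
```

```bash
cat > look.py <<'E'
import sys
from h import *
from station import readout,camera
def look(k,c):
    s=readout.read_state();print(s['t'],s['joint_pos'].round(2),s['eef_pos'].round(1),s['contact_force'].round(1))
    for n in("side","top"):
        p,d=camera(n);np.savez(f"{n}{k}.npz",p=p,d=d);cv2.imwrite(f"pics/{n}{k}.png",p[:,:,::-1])
        P=cloud(n,d);H,S,V=cv2.split(cv2.cvtColor(p,cv2.COLOR_RGB2HSV))
        red=((H<6)|(H>174))&(S>150)&(V>40)
        lo=P[red&(P[...,2]>112)&(P[...,2]<140)&(np.hypot(P[...,0]-c[0],P[...,1]-c[1])<45)]
        if len(lo)>8: print(n,'upper',len(lo),circ(lo,29).round(1))
        # lower: not red-limited, z 35..105 label
        lab=P[(P[...,2]>60)&(P[...,2]<140)&(np.hypot(P[...,0]-c[0],P[...,1]-c[1])<36)]
        if len(lab)>8: print(n,'body',len(lab),circ(lab,29).round(1))
        cap=P[(P[...,2]>225)&(P[...,2]<245)&(np.hypot(P[...,0]-c[0],P[...,1]-c[1])<40)]
        if len(cap)>3: print(n,'cap',len(cap),cap.mean(0).round(1))
look(sys.argv[1],(float(sys.argv[2]),float(sys.argv[3])))
E
python3 look.py 2 615 -147
```

```text
4.6 [-0.66  0.75  0.41  1.68  0.61  0.87] [ 615.  -161.8   24.8] [ 0.2 -2.6  0.4]
side upper 127 [ 617.8 -133. ]
side body 115 [ 617.6 -133.9]
side cap 103 [ 614.9 -129.7  232.1]
top upper 33 [576.7 -96.1]
top body 41 [ 617.  -136.3]
top cap 253 [ 617.2 -129.5  236.2]
```

View pics/top2.png

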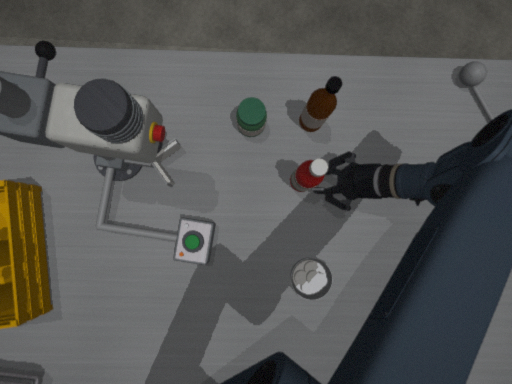

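View pics/side2.png

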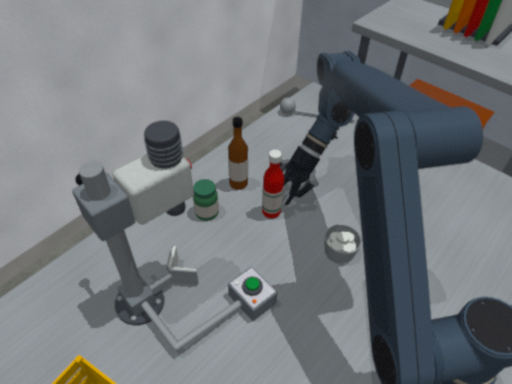

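Top view: the fingertips hug the bottle base near (300,185), and it slid upright. I'll carry on.

{"fn": "play_rows", "kwargs": {"moves": [[[0,0,0,0,-0.52,0.47,0.4],[0,0,0,0,-0.59,0.54,0.4],[0,0,0,0,-0.59,0.54,0.4],[0,0,0,0,-0.59,0.54,0.4],[0,0,0,0,-0.59,0.54,0.4]]]}}

```text
t: 5.2
eef_pos: [618.8, -122.4, 24.8]
orientation: [0.931, -0.047, 0.018, -0.362]
contact_force: [-0.5, -1.8, -0.3]
gripper_width: 0.402
```

{"fn": "play_rows", "kwargs": {"moves": [[[0,0,0,0,-0.59,0.54,0.4],[0,0,0,0,-0.59,0.54,0.4],[0,0,0,0,-0.59,0.54,0.4],[0,0,0,0,-0.59,0.54,0.4],[0,0,0,0,-0.59,0.54,0.4]]]}}

```text
t: 5.7
eef_pos: [622.9, -82.8, 24.8]
orientation: [0.931, -0.047, 0.018, -0.362]
contact_force: [-0.6, -1.9, -1.0]
gripper_width: 0.408
```

{"fn": "play_rows", "kwargs": {"moves": [[[0,0,0,0,-0.59,0.54,0.4],[0,0,0,0,-0.59,0.54,0.4],[0,0,0,0,-0.59,0.54,0.4],[0,0,0,0,-0.59,0.54,0.4],[0,0,0,0,-0.59,0.54,0.4]]]}}

```text
t: 6.2
eef_pos: [626.9, -43.0, 24.9]
orientation: [0.931, -0.047, 0.018, -0.362]
contact_force: [-0.2, -2.4, -0.3]
gripper_width: 0.406
```

```bash
python3 look.py 3 628 -12
```

```text
6.2 [-0.5   0.6   0.2   1.51  0.67  1.05] [626.9 -43.   24.9] [-0.2 -2.4 -0.3]
side upper 134 [629.6 -14.1]
side body 417 [629.2 -13.9]
side cap 122 [626.8 -11.  231.9]
top upper 12 [573.9  -9.5]
top body 95 [629.8 -11.3]
top cap 243 [628.8 -10.1 236.6]
```

View pics/top3.png

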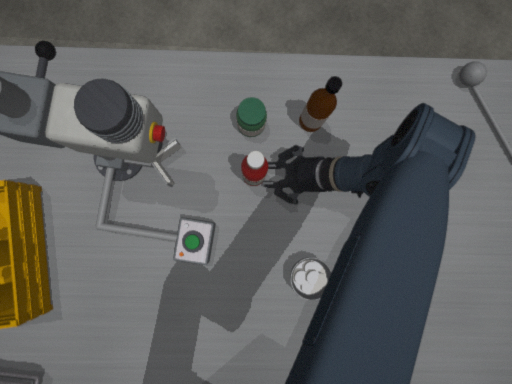

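View pics/side3.png

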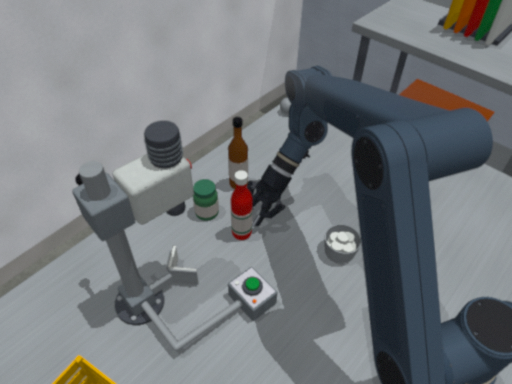

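```bash
python3 - <<'E'
from h import *
for n in('top','side'):
    P=cloud(n,np.load(n+'3.npz')['d'])
    m=(P[...,1]<-100)&(P[...,1]>-420)&(P[...,2]>60)&(np.hypot(P[...,0]-772,P[...,1]+154)>45)&(P[...,0]<900)
    Q=P[m]
    for z0 in range(60,460,40):
        q=Q[(Q[:,2]>=z0)&(Q[:,2]<z0+40)]
        if len(q): print(n,z0,np.nanpercentile(q[:,0],99.5).round(),q[:,1].min().round(),q[:,1].max().round())
E
```

```text
top 60 683.0 -194.0 -101.0
top 100 685.0 -138.0 -100.0
top 140 652.0 -170.0 -102.0
top 180 646.0 -221.0 -130.0
top 220 656.0 -236.0 -168.0
top 260 667.0 -246.0 -199.0
top 300 673.0 -242.0 -207.0
top 340 696.0 -314.0 -198.0
top 380 687.0 -322.0 -133.0
top 420 629.0 -295.0 -100.0
side 60 686.0 -197.0 -100.0
side 100 681.0 -161.0 -100.0
side 140 647.0 -198.0 -100.0
side 180 640.0 -235.0 -141.0
side 220 657.0 -270.0 -170.0
side 260 666.0 -275.0 -200.0
side 300 680.0 -258.0 -210.0
side 340 694.0 -258.0 -184.0
side 380 685.0 -312.0 -117.0
side 420 598.0 -256.0 -100.0
```

{"fn": "play_rows", "kwargs": {"moves": [[[0,0,0,0,-0.59,0.54,0.4],[0,0,0,0,-0.59,0.54,0.4],[0,0,0,0,-0.59,0.54,0.4],[0,0,0,0,-0.59,0.54,0.4],[0,0,0,0,-0.59,0.54,0.4]]]}}

```text
t: 6.8
eef_pos: [631.0, -3.3, 25.0]
orientation: [0.931, -0.047, 0.018, -0.362]
contact_force: [-0.8, -3.6, 1.1]
gripper_width: 0.399
```

{"fn": "play_rows", "kwargs": {"moves": [[[0,0,0,0,-0.59,0.54,0.4],[0,0,0,0,-0.59,0.54,0.4],[0,0,0,0,-0.59,0.54,0.4],[0,0,0,0,-0.59,0.54,0.4],[0,0,0,0,-0.59,0.54,0.4]]]}}

```text
t: 7.3
eef_pos: [634.9, 36.6, 24.9]
orientation: [0.931, -0.047, 0.018, -0.362]
contact_force: [-0.5, -2.1, 0.7]
gripper_width: 0.401
```

{"fn": "play_rows", "kwargs": {"moves": [[[0,0,0,0,-0.59,0.54,0.4],[0,0,0,0,-0.59,0.54,0.4],[0,0,0,0,-0.59,0.54,0.4],[0,0,0,0,-0.59,0.54,0.4],[0,0,0,0,-0.44,0.41,0.4]]]}}

```text
t: 7.8
eef_pos: [638.7, 74.5, 24.9]
orientation: [0.931, -0.047, 0.018, -0.362]
contact_force: [0.2, -2.4, 1.4]
gripper_width: 0.404
```

{"fn": "play_rows", "kwargs": {"moves": [[[0,0,0,0,-0.44,0.41,0.4],[0,0,0,0,-0.44,0.41,0.4],[0,0,0,0,-0.44,0.41,0.4],[0,0,0,0,-0.37,0.34,0.4],[0,0,0,0,0,0,0.4]]]}}

```text
t: 8.3
eef_pos: [641.0, 97.7, 24.9]
orientation: [0.931, -0.046, 0.018, -0.362]
contact_force: [0.1, -0.4, 0.9]
gripper_width: 0.402
```

```bash
python3 look.py 4 643 131
```

```text
8.3 [-0.29  0.49  0.04  1.29  0.73  1.32] [641.   97.7  24.9] [ 0.1 -0.4  0.9]
side upper 146 [644.1 126.9]
side body 435 [643.6 127.3]
side cap 143 [641.  129.5 232. ]
top upper 37 [644.1 127.3]
top body 168 [643.9 127. ]
top cap 256 [642.8 125.7 236.1]
```

View pics/top4.png

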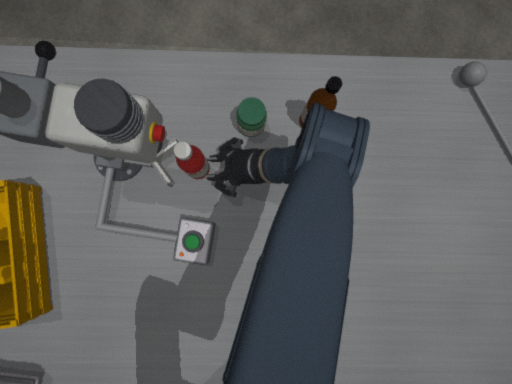

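View pics/side4.png

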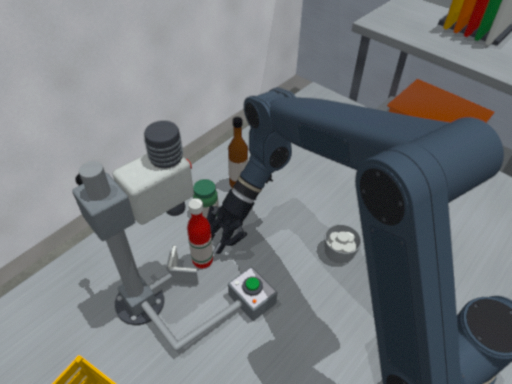

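{"fn": "play_rows", "kwargs": {"moves": [[[0,0,0,0,-0.37,0.34,0.4],[0,0,0,0,-0.37,0.34,0.4],[0,0,0,0,-0.37,0.34,0.4],[0,0,0,0,-0.37,0.34,0.4],[0,0,0,0,-0.37,0.34,0.4]]]}}

```text
t: 8.9
eef_pos: [643.4, 122.0, 24.5]
orientation: [0.931, -0.047, 0.018, -0.362]
contact_force: [-0.7, -2.5, 0.0]
gripper_width: 0.401
```

{"fn": "play_rows", "kwargs": {"moves": [[[0,0,0,0,-0.37,0.34,0.4],[0,0,0,0,-0.37,0.34,0.4],[0,0,0,0,-0.15,0.14,0.4],[0,0,0,0,0,0,0.4],[0,0,0,0,0.5,-0.45,0.4]]]}}

```text
t: 9.4
eef_pos: [643.7, 128.1, 24.9]
orientation: [0.931, -0.046, 0.018, -0.363]
contact_force: [0.1, 0.2, 0.1]
gripper_width: 0.4
```

{"fn": "play_rows", "kwargs": {"moves": [[[0,0,0,0,1.4,-1.3,0.4],[0,0,0,0,0,0,0],[0,0,0,0,0,0,0],[0,0,0,0,0,0,0],[0,0,0,0,0,0,0]]]}}

```text
t: 9.9
eef_pos: [642.0, 108.5, 24.8]
orientation: [0.931, -0.046, 0.018, -0.362]
contact_force: [-0.4, 0.0, 0.1]
gripper_width: 0.001
```

```bash
python3 look.py 5 646 165
```

```text
9.9 [-0.27  0.48  0.03  1.28  0.73  1.34] [642.  108.5  24.8] [-0.4  0.   0.1]
side upper 142 [647.3 163.7]
side body 449 [647.  164.1]
side cap 83 [638.3 165.9 231.7]
top upper 49 [647.5 164.1]
top body 198 [647.2 163.8]
top cap 165 [644.1 157.7 236. ]
```

View pics/top5.png

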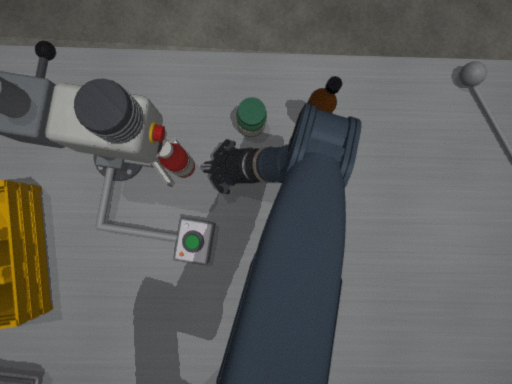

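View pics/side5.png

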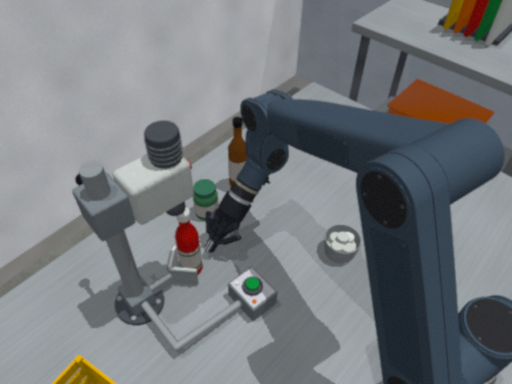

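Side view: the bottle stands upright at (187,250), just short of the pads, and the fingers are shut behind it. I'll finish the push with shut fingers, so the V can centre the bottle.

{"fn": "play_rows", "kwargs": {"moves": [[[0,0,0,-0.1,-0.37,0.34,0],[0,0,0,0,-0.37,0.34,0],[0,0,0,0,-0.37,0.34,0],[0,0,0,0,-0.22,0.2,0],[0,0,0,0,-0.22,0.2,0]]]}}

```text
t: 10.5
eef_pos: [643.3, 129.1, 24.7]
orientation: [0.931, -0.047, 0.018, -0.362]
contact_force: [-0.1, -2.6, 1.2]
gripper_width: 0.0
```

{"fn": "play_rows", "kwargs": {"moves": [[[0,0,0,0,-0.22,0.2,0],[0,0,0,0,-0.22,0.2,0],[0,0,0,0,-0.15,0.14,0],[0,0,0,0,0,0,0]]]}}

```text
t: 10.9
eef_pos: [644.1, 137.1, 24.8]
orientation: [0.931, -0.047, 0.018, -0.362]
contact_force: [-0.5, -0.9, 0.3]
gripper_width: -0.0
```

```bash
python3 look.py 6 647 174
```

```text
10.9 [-0.23  0.47  0.01  1.23  0.73  1.4 ] [644.1 137.1  24.8] [-0.5 -0.9  0.3]
side upper 146 [648.6 172.9]
side body 461 [648.2 173.3]
side cap 81 [639.7 177.  231.4]
top upper 54 [648.4 173.2]
top body 218 [648. 173.]
top cap 88 [643.7 162.5 234.5]
```

{"fn": "play_rows", "kwargs": {"moves": [[[0,0,0,0,-0.15,0.14,0],[0,0,0,0,-0.15,0.14,0],[0,0,0,0,0,0,0]]]}}

```text
t: 11.3
eef_pos: [644.5, 141.2, 24.8]
orientation: [0.931, -0.047, 0.018, -0.362]
contact_force: [0.3, -1.7, 0.6]
gripper_width: -0.003
```

{"fn": "play_rows", "kwargs": {"moves": [[[0,0,0,0,-0.15,0.14,0],[0,0,0,0,0,0,0]]]}}

```text
t: 11.5
eef_pos: [644.7, 143.3, 24.8]
orientation: [0.931, -0.047, 0.018, -0.362]
contact_force: [0.4, -1.9, 1.6]
gripper_width: 0.001
```

{"fn": "play_rows", "kwargs": {"moves": [[[0,0,0,0,-0.07,0.07,0],[0,0,0,0,0,0,0]]]}}

```text
t: 11.7
eef_pos: [644.8, 144.1, 24.7]
orientation: [0.931, -0.047, 0.018, -0.362]
contact_force: [0.4, -3.2, 1.3]
gripper_width: 0.001
```

```bash
python3 look.py 7 648 179
```

```text
11.7 [-0.22  0.46  0.01  1.22  0.74  1.42] [644.8 144.1  24.7] [ 0.4 -3.2  1.3]
side upper 148 [649.4 180. ]
side body 472 [648.9 180.5]
side cap 91 [641.2 184.9 231.8]
top upper 52 [649.  180.2]
top body 237 [648.5 180. ]
top cap 31 [642.4 166.6 232. ]
```

{"fn": "play_rows", "kwargs": {"moves": [[[0,0,0,0,-0.07,0.07,0],[0,0,0,0,0,0,0]]]}}

```text
t: 12.0
eef_pos: [644.9, 144.6, 24.7]
orientation: [0.931, -0.047, 0.018, -0.362]
contact_force: [-1.6, -4.5, 0.9]
gripper_width: 0.0
```

{"fn": "play_rows", "kwargs": {"moves": [[[0,0,0,0,-0.07,0.07,0],[0,0,0,0,0,0,0]]]}}

```text
t: 12.2
eef_pos: [645.0, 144.7, 24.7]
orientation: [0.931, -0.047, 0.018, -0.361]
contact_force: [-2.6, -8.3, 2.8]
gripper_width: 0.0
```

{"fn": "play_rows", "kwargs": {"moves": [[[0,0,0,0,-0.07,0.07,0],[0,0,0,0,0,0,0]]]}}

```text
t: 12.4
eef_pos: [645.0, 144.8, 24.6]
orientation: [0.931, -0.048, 0.018, -0.36]
contact_force: [-4.9, -11.5, 5.5]
gripper_width: 0.003
```

```bash
python3 look.py 8 648 180; python3 -c "
import cv2
a=cv2.imread('pics/side8.png')[170:330,110:310];cv2.imwrite('pics/side8c.png',cv2.resize(a,None,fx=3.5,fy=3.5,interpolation=2))
a=cv2.imread('pics/top8.png')[100:260,100:300];cv2.imwrite('pics/top8c.png',cv2.resize(a,None,fx=3.5,fy=3.5,interpolation=2))"
```

```text
12.4 [-0.21  0.46  0.01  1.22  0.73  1.42] [645.  144.8  24.6] [ -4.9 -11.5   5.5]
side upper 143 [649.3 180.2]
side body 479 [648.9 180.9]
side cap 96 [641.9 185.4 231.7]
top upper 54 [649.2 180.4]
top body 238 [648.6 180.5]
top cap 26 [642.3 167.2 231.6]
```

View pics/side8c.png

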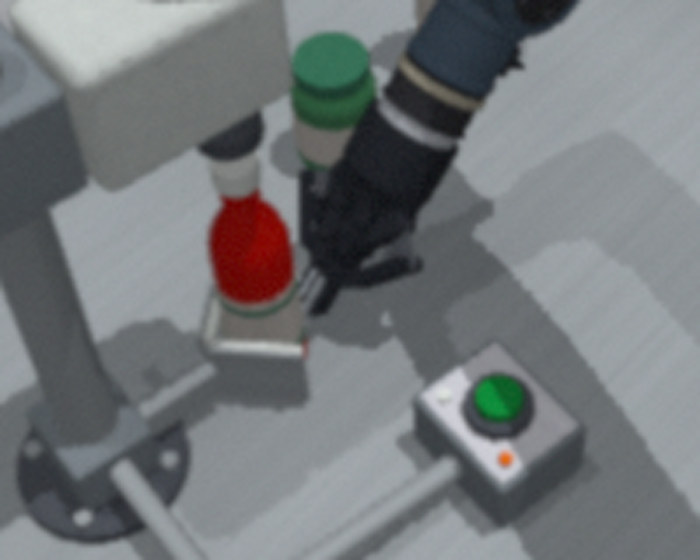

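View pics/top8c.png

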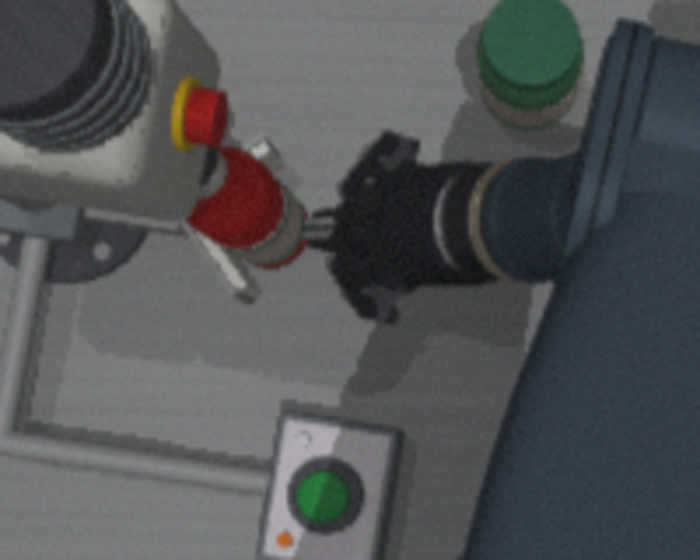

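The crops show the bottle nested in both pads (side crop 255,320) and under the chuck. The tool stalled as the force rose to about 12 N, so it is seated. I'll back off, then rise and un-tilt.

{"fn": "play_rows", "kwargs": {"moves": [[[0,0,0,0,0.6,-0.55,0],[0,0,0,0,2.2,-2.0,0],[0,0,0,0,2.6,-2.4,0],[0,0,0,0,0,-3.0,0],[0,0,0,0,-2.5,-2.8,0]]]}}

```text
t: 13.0
eef_pos: [633.4, 51.8, 80.7]
orientation: [0.93, -0.05, 0.015, -0.363]
contact_force: [0.9, 0.7, 0.1]
gripper_width: -0.001
```

```bash
python3 look.py 9 648 180
```

```text
13.0 [-0.36  0.47  0.13  1.47  0.71  1.23] [633.4  51.8  80.7] [0.9 0.7 0.1]
side upper 138 [649.3 180.3]
side body 475 [649.  180.8]
side cap 93 [641.9 185.1 231.7]
top upper 47 [649.  180.7]
top body 232 [648.6 180.5]
top cap 28 [642.5 166.9 231.5]
```

{"fn": "play_rows", "kwargs": {"moves": [[[0,0,0,0,-2.5,-2.8,0],[0,0,0,0,-2.5,-2.8,0],[0,0,0,0,-2.5,-2.8,0],[-8.5,0,0,0,0,0,0],[-8.5,0,0,0,0,0,0]]]}}

```text
t: 13.6
eef_pos: [636.5, 50.8, 197.8]
orientation: [0.975, -0.05, 0.012, -0.218]
contact_force: [-0.6, 0.9, -0.7]
gripper_width: 0.002
```

{"fn": "play_rows", "kwargs": {"moves": [[[-8.5,0,0,0,0,0,0],[-8.5,0,0,0,0,0,0],[-8.5,0,0,0,0,0,0],[0,0,0,0,0,0,0]]]}}

```text
t: 14.0
eef_pos: [635.5, 57.6, 197.0]
orientation: [0.999, -0.046, 0.0, -0.0]
contact_force: [-0.7, 0.3, 0.1]
gripper_width: 0.0
```

{"fn": "play_rows", "kwargs": {"moves": [[[0,0,0,-3.55,-1.05,0,0],[0,0,0,-3.55,-1.05,0,0],[0,0,0,-3.55,-1.05,0,0],[0,0,0,-3.55,-1.05,0,0],[0,0,0,-3.55,-1.05,0,0]]]}}

```text
t: 14.5
eef_pos: [462.2, 122.5, 195.6]
orientation: [0.999, -0.05, -0.001, -0.001]
contact_force: [-0.5, -0.1, -0.0]
gripper_width: -0.002
```

{"fn": "play_rows", "kwargs": {"moves": [[[0,0,0,0,0,4.0,0],[0,0,0,0,0,3.5,0],[0,0,0,0,0,2.0,0],[0,0,0,0,0,0,0]]]}}

```text
t: 14.9
eef_pos: [460.2, 121.7, 97.1]
orientation: [0.999, -0.05, -0.005, -0.0]
contact_force: [0.4, -1.1, -0.6]
gripper_width: -0.003
```

```bash
python3 look.py 10 648 180
```

```text
14.9 [ 0.12 -0.06 -0.27  1.36  0.    1.79] [460.2 121.7  97.1] [ 0.4 -1.1 -0.6]
side upper 140 [649.3 180.4]
side body 477 [648.8 180.9]
side cap 95 [641.7 185.2 231.8]
top upper 51 [649.1 180.5]
top body 239 [648.5 180.5]
top cap 27 [642.4 167.  231.6]
```

View pics/side10.png

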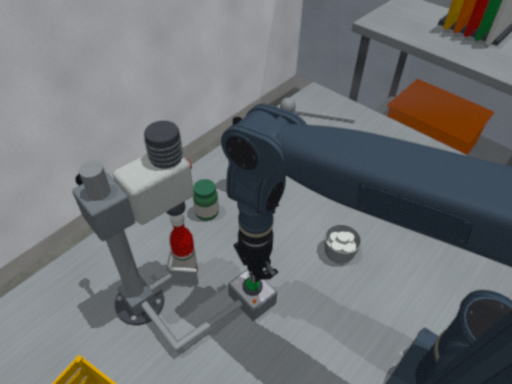

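The closed fingertips sit just above the green button (side 253,285). I'll shift about 4 mm to centre them and press in small steps.

{"fn": "play_rows", "kwargs": {"moves": [[[0,0,0,0.25,-0.45,0.5,0],[0,0,0,0,0,0.5,0],[0,0,0,0,0,0.4,0],[0,0,0,0,0,0.4,0]]]}}

```text
t: 15.4
eef_pos: [467.4, 126.4, 83.9]
orientation: [0.999, -0.05, 0.0, -0.0]
contact_force: [1.0, 0.4, 1.0]
gripper_width: -0.0
```

{"fn": "play_rows", "kwargs": {"moves": [[[0,0,0,0,0,0.3,0],[0,0,0,0,0,0,0]]]}}

```text
t: 15.6
eef_pos: [467.2, 126.3, 80.8]
orientation: [0.999, -0.05, 0.0, -0.0]
contact_force: [-0.5, -1.0, 2.6]
gripper_width: 0.002
```

{"fn": "play_rows", "kwargs": {"moves": [[[0,0,0,-0.3,0,0.0,0],[0,0,0,0,0,0.3,0],[0,0,0,0,0,0.2,0],[0,0,0,0,0,0,0]]]}}

```text
t: 16.0
eef_pos: [464.9, 126.6, 76.5]
orientation: [0.999, -0.05, 0.001, -0.0]
contact_force: [0.5, -0.2, 4.7]
gripper_width: 0.001
```

{"fn": "play_rows", "kwargs": {"moves": [[[0,0,0,0,0,0.15,0],[0,0,0,0,0,0,0]]]}}

```text
t: 16.2
eef_pos: [464.9, 126.6, 76.0]
orientation: [0.999, -0.05, 0.001, -0.0]
contact_force: [-1.1, -0.7, 8.4]
gripper_width: -0.001
```

{"fn": "play_rows", "kwargs": {"moves": [[[0,0,0,0,0,0.1,0],[0,0,0,0,0,0,0],[0,0,0,0,0,0,0]]]}}

```text
t: 16.5
eef_pos: [465.0, 126.6, 75.9]
orientation: [0.999, -0.05, 0.001, -0.0]
contact_force: [-2.9, -0.6, 13.0]
gripper_width: 0.001
```

{"fn": "play_rows", "kwargs": {"moves": [[[0,0,0,0,0,-1.0,0],[0,0,0,0,0,-3.0,0],[0,0,0,0,0,-4.0,0],[0,0,0,0,0,-4.0,0],[0,0,0,0,0,0,0]]]}}

```text
t: 17.0
eef_pos: [466.8, 127.0, 199.1]
orientation: [0.999, -0.05, 0.005, -0.001]
contact_force: [1.1, 0.2, 0.3]
gripper_width: -0.001
```

{"fn": "play_rows", "kwargs": {"moves": [[[0,0,0,-4.0,2.0,0,0],[0,0,0,-4.0,2.0,0,0],[0,0,0,0,0,0,0],[0,0,0,0,0,0,0]]]}}

```text
t: 17.4
eef_pos: [379.3, 94.7, 192.0]
orientation: [0.999, -0.05, -0.001, -0.0]
contact_force: [0.8, 0.0, 0.9]
gripper_width: 0.002
```

```bash
python3 look.py 11 648 180; python3 - <<'E'
from h import *
for n in('side','top'):
  for k in('0','11'):
    P=cloud(n,np.load(n+k+'.npz')['d'])
    g=P[(np.hypot(P[...,0]-463.3,P[...,1]-126)<12)&(P[...,2]>66)&(P[...,2]<100)];o=[len(g),np.median(g[:,2]).round(1) if len(g) else None]
    for nm,c,r,z0,z1 in [('vin',(772,-154),30,20,135),('jar',(761,-3),36,20,90)]:
        Q=P[(np.hypot(P[...,0]-c[0],P[...,1]-c[1])<50)&(P[...,2]>z0)&(P[...,2]<z1)]
        o+=[nm,len(Q),circ(Q,r).round(1)] if len(Q)>20 else [nm,None]
    m=(P[...,2]>40)&(P[...,2]<72)&(np.hypot(P[...,0]-384,P[...,1]+151)<70)
    o+=['tub',np.round(cv2.minEnclosingCircle(P[m][:,:2].astype(np.float32))[0],1)] if m.sum()>5 else []
    print(n,k,*o)
E
```

```text
17.4 [ 0.07 -0.31 -0.3   1.58  0.    1.74] [379.3  94.7 192. ] [0.8 0.  0.9]
side upper 134 [649.4 180.3]
side body 469 [649.  180.9]
side cap 95 [641.8 185.4 231.7]
top upper 54 [649.1 180.6]
top body 239 [648.5 180.6]
top cap 27 [641.7 167.3 231.7]
side 0 68 79.7 vin 532 [ 771.7 -154.3] jar 456 [761.   -3.2] tub [ 382.3 -150.7]
side 11 66 80.2 vin 540 [ 771.9 -154.4] jar 448 [761.   -2.9] tub [ 381.2 -150.5]
top 0 90 83.9 vin 396 [ 772.4 -154. ] jar 309 [761.4  -2.5] tub [ 383.3 -150.9]
top 11 89 83.8 vin 392 [ 772.3 -154. ] jar 310 [761.5  -2.5] tub [ 383.1 -150.6]
```

View pics/side11.png

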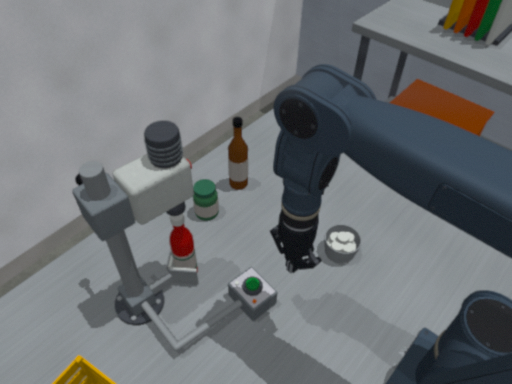

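View pics/top11.png

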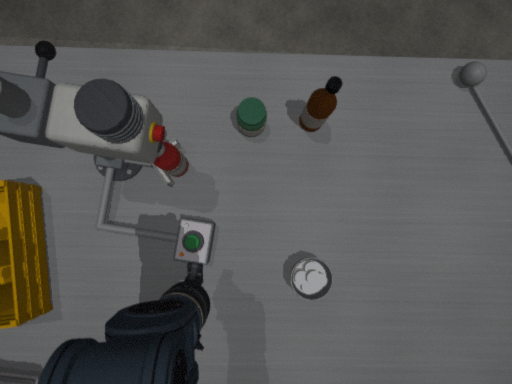

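The bottle stands home in the yoke (side 181,245), the button is back up, the bystanders haven't moved and the arm is clear. I'm handing the job in.

```bash
python3 -c "
from station import job
print(job.close_job())"
```

```text
the job is handed in; nothing more can be done
None
```

I slid the sauce bottle home into the V yoke, then pressed the green start button right down and let it go. I handed the job in at about 17.5 s of the 61 s allowed; no verdict was reported.

**Push:** I held the tool tilted about 43 degrees and pushed about 30 mm up the bottle with two partly open fingertips. The last 16 mm was with shut fingers, so the V could centre the bottle. It seated when the tool stopped moving and the force rose to about 12 N.

**Button:** It stopped about 6 mm down, with the force rising from 8 to 13 N, against the 6 N needed. It then came back to its starting height.

**Last checks:**
- **Bottle:** its axis measured about (648.8, 180.7) mm, within 1 mm of the home position I worked out from the pads. It did not move when the button was pressed, and it looks upright.
- **Bystanders:** the vinegar, jar and tub all measured within about 1 mm of where they started.
- **Arm:** it was clear of everything.

**Weak spots:** the automatic check on the bottle's cap was unusable once the cap was under the chuck, so I judged it upright from the body measurements and the pictures. The two cameras' heights for the button differed by about 4 mm, though each agreed with its own earlier reading.

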